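# Hold a hinge strap against the sprung stop of a jig

### The job

Pick up the steel hinge strap with the eye, lower its eye over the jig's upright post so that it lies flat on the jig with its free end on the robot's side of the sprung stop, then gently push the free end against the stop's nose until the nose is pressed about half-way in, a push of about 10 N, never ramming it. Finish while still holding the strap against the nose with that steady push, as a third hand for the person who will clamp it; leave the other things on the bench alone.

Things in the scene. Friction and masses are not known exactly. Their poses are not given: they have to be found in the camera images.
- strap: the hinge strap: bare steel flat bar 30 mm wide, 10 mm thick, 184 mm long overall, about 0.35 kg, with a round eye at one end and an upright lug on top to grip it by. Starts flat on the bench. Origin: centre of the underside below the lug, near the centre of mass. x runs from the eye to the free end, z up. The eye's centre is at x = -70 mm, the free end at x = +93 mm
- strap_lug (a point): centre of the top of the strap's lug, 35 mm above the strap's underside, over the strap's origin. The lug is 40 mm long (strap x), 14 mm wide (strap y) and stands 25 mm above the bar
- strap_eye (a point): centre of the strap's eye hole, at its underside (strap x = -70 mm, z = 0). Hole 17 mm, outside diameter 42 mm
- jig: the jig, fixed to the bench: dark steel plate 160 mm (x) by 250 mm (y), 12 mm thick. Origin: centre of its underside. On it, in jig x, y: the post at (-15, -70) mm; a rest bar 90 x 14 mm at (-30, 45), top 20 mm above the bench; the stop block 35 x 44 mm, 55 mm high, at (55, 70), from which the sprung nose sticks out towards -x (the robot's side)
- strap_place (a point): on top of the jig's rest bar at jig (-15, 45), 20 mm above the bench, axes as the jig's. The strap lies from the post over this bar, roughly along jig +y, and turns freely about the post; its free end swings towards jig +x onto the nose. Exactly along jig +y it presses the nose in by 12 mm; turned back towards -x by over 0.09 rad it clears the nose
- post_seat (a point): foot of the upright post, on its axis, on top of the collar (diameter 40 mm) that the eye rests on, 20 mm above the bench; axes as the jig's. The post is 13 mm in diameter, rises 30 mm above this point and has a tapered tip.
- nose: the sprung nose: a round steel plunger 16 mm in diameter, axis level along jig x, 25 mm above the bench. Origin: on its axis at its rounded tip, at jig (-12, 70, 25) mm when out; axes as the jig's; it slides towards jig +x when pressed.
- nose_slide (a joint): how far the nose is pressed in, m: 0 fully out, 0.028 at its hard end. Its spring pushes back with 2 N at 0, growing by 0.6 N per mm (10 N at 13 mm).
- plain_bar: bystander that looks like the strap, with the same lug, but 160 mm long and with square ends and no eye; lies parallel or nearly so in the other of two places. Origin: centre of the underside.
- hammer: bystander: hammer lying on the bench.
- spanner: bystander: spanner lying on the bench.
- screwdriver: bystander: screwdriver lying on the bench.
- dolly: bystander: round steel panel-beating dolly, 60 mm in diameter, 50 mm high.
- rivet_tin: bystander: open aluminium tin, 64 mm in diameter, 50 mm high.
- wood_block: bystander: wooden block 90 x 60 x 35 mm.
Not all that is in view belongs to the job. What is shaped like the strap but black is not meant.

How it is judged:
By the outcome, as a careful person would: the job done as asked, in the order asked, and still so for the second after the job is handed in, while the arm keeps its last pose, push and grip.
It also fails if it takes over 51 s, if anything falls off the work surface, if the arm or the gripper's body presses on something with over 40 N, if the wrist force passes 120 N, or if a joint passes its speed limit or range.

### The arm

A 6-joint arm with a two-finger parallel gripper is mounted at the origin on the work surface. World frame = base frame: x ahead of the robot, y to its left, z up, the work surface at z = 0. Lengths are in mm, angles in rad, forces in N, time in s.
With the tool pointing down it reaches from about 275 to 750 mm from the base axis. Payload 10.2 kg.
Tool frame: the origin (TCP) lies on the centre line of the jaws, within the pads' length; the fingertips stand 17 mm ahead of it and the grasp point (between the pads) lies 2 mm behind it (ctrl.tip_extent is the distance from the TCP to the fingertips, in mm); z points along the fingers, y is the line along which they close (so a half turn about z gives the same grasp; the last joint's range is limited). The gripper opens to 85 mm and grips with 20 to 120 N. Pads are 22 mm wide; open, the fingers measure 114 mm over their backs; the gripper's body (76 mm by 85 mm) begins 54 mm behind the grasp point. The pads swing forward as they close: fully open they stand 13 mm farther back than shut.
Start: joints at [-1.333, 0.313, 1.498, -0, 1.331, -0.223], TCP at [233.438, -470.253, 248.294] pointing down, gripper open.
Joint ranges: [-2.94, 2.94], [-0.97, 2.17], [0.19, 2.56], [-1.23, 4.37], [0.02, 3.11], [-2.88, 2.88]. Speed limits (rad/s): [2.39, 2.39, 3.01, 3.14, 3.14, 3.14].

### API

Orientations are given as a unit quaternion [w, x, y, z].
In Python, from rig import sensors, capture, ctrl, cut_out, place_of gives the robot as it stands.
- The arm moves only by the shell command python3 -m jog 'ROWS' [FORCE]. ROWS is JSON, a list of rows, each a list of 3 entries, a list of its own where there are three numbers: the shift along the world's x, y, z in mm, then the turn, a rotation vector about the world's x, y, z in degrees, then the closure, from 0 (fully open) to 1 (shut). A call has exactly 8 rows; each row is the pose to reach, as a shift and turn from the pose commanded when the call began; what a row does not reach only later rows make up. A row lasts 1/12 s, in which the tool goes at most 41.7 mm and 7.16 degrees, less where a joint would pass 70% of its speed; a pose out of reach is approached as far as the arm can. A call with a gripper value outside its range is refused whole. The fingers move at their own pace and stop on an object; FORCE is the grip in N (left out, the last holds). Time passes only in rows, so rows that repeat a pose let the fingers close, or fill a call up. It gives the time, the measured TCP pose, the force and the opening at its end, in the units of the state.
- sensors.sense(): the state, without advancing time (a new reading comes with each control period).
- capture(name): name is "scene" or "top"; returns a dict with "color" (384x512x3 uint8, blue, green, red), "z_map" (384x512 float32, mm along the optical axis (not along the pixel's ray), 0 where there is no reading), "camera_matrix" (3x3 intrinsics, pixels), "R" (3x3) and "t" (3): a world point X has camera coordinates R X + t. Camera axes: x right, y down, z forward; pixel columns grow to the right and rows downward; lengths in mm; the calibration is good to about 2 mm. A picture is of the moment at which its call begins.
- ctrl.finish_job(): hands the job in, once; it reports no verdict.
Trained networks look in a picture, given as the dict that the camera call returned (one of the last four; its "shot" number tells which), for a name from the list of things; names that differ only in an ending like _2 or _b are one class to them, and where a whole thing is asked for, a point or a joint stands for the part that bears it (a point fixed in the world has none). Each returns a list of dicts, best first, with "p" (0 to 1); they miss things now and then, are a little off and sometimes report something else, mostly with a low value. They report only what shows in the picture. A call takes as long as a camera call. They do not tell look-alikes from the thing itself.
- cut_out(picture, query): "region" (384x512 bool, what is visible of it) and "box" ([left, top, right, bottom] in pixels, round what is visible of it).
- place_of(picture, query): "centre" ([row, column] in pixels: a listed point, or the origin of a listed thing).
The state is a dict: "time_s": time; "joints": joint angles; "dq": joint speeds; "tau": joint torques, N m; "eef_pos": TCP position; "ee_rot": TCP orientation; "force": force on the tool from outside, world axes, zero at the start; "wrist_torque": the same for the moment, N m; "grip_width": opening from 0.0 (shut) to 1.0 (fully open).
Only numpy, scipy, OpenCV 4.12 (cv2) and the standard library are available. Lean on these libraries where they do the work, as an engineer would, in place of code of your own. Each camera call takes 0.05 s, during which the arm holds its last target. There are 200 camera calls.

## Working session

There is one attempt and no reset: what is moved stays moved. The work goes in short steps, Python scripts to look and compute and a shell command to move; the robot and the scene stay as the last step left them, time stands still between calls to the robot, and variables do not carry over. Pictures are saved under pics/ and viewed, on a budget of 10 in all, crops included, one or two more only if the job needs it, and the job is handed in when it is done.

```bash
mkdir -p pics; cat > h.py <<'E'
import numpy as np, cv2
from rig import sensors, capture, ctrl, cut_out, place_of
def to_world(p,r,c,z=None):
    K=p["camera_matrix"];R=np.array(p["R"]);t=np.array(p["t"])
    d=np.linalg.inv(K)@[c,r,1]
    if z is None:
        patch=p["z_map"][int(r)-1:int(r)+2,int(c)-1:int(c)+2]; dep=np.median(patch[patch>0]) if (patch>0).any() else np.nan
        return R.T@(d*dep-t)
    o=-R.T@t; w=R.T@d
    return o+w*(z-o[2])/w[2]
E
python3 - <<'E'
from h import *
s=sensors.sense();print(s)
for n in("scene","top"):
    p=capture(n);cv2.imwrite(f"pics/{n}0.png",p["color"]);print(n,(-np.array(p["R"]).T@p["t"]).round())
    for q in("strap","strap_lug","strap_eye","plain_bar","jig","post_seat","strap_place","nose"):
        for o in place_of(p,q)[:3]:
            r,c=o["centre"];print(q,round(o["p"],2),np.round([r,c]),to_world(p,r,c).round(1))
E
```

```text
{'time_s': 0.0, 'joints': array([-1.33338939e+00,  3.13506737e-01,  1.49847251e+00,  2.25831265e-05,
        1.33099738e+00, -2.23372451e-01]), 'dq': array([-0.00051845, -0.00092134, -0.00051203, -0.00231928, -0.00027361,
        0.00039179]), 'tau': array([-1.18732933e-03, -4.12271404e+01, -2.59743083e+01, -3.03975366e-04,
        4.17719653e-03, -2.00591893e-05]), 'eef_pos': array([ 233.38734414, -469.99915757,  247.69269502]), 'ee_rot': array([-6.92045867e-04,  9.73577860e-01,  2.28354266e-01,  6.11054056e-06]), 'force': array([0.58577912, 0.0789359 , 0.67396973]), 'wrist_torque': array([ 0.00505794, -0.01601665,  0.03107504]), 'grip_width': 0.9982461900058656}
scene [ 992.  477. 1063.]
strap 0.92 [131. 170.] [ 498.7 -513.8    9.6]
strap 0.61 [253. 294.] [531.7 140.7  16.3]
strap 0.59 [213. 335.] [334.6 130.   11.1]
strap_lug 0.95 [177. 227.] [ 479.2 -217.    -0.6]
strap_lug 0.85 [128. 262.] [ 259.  -283.1   32.9]
strap_lug 0.85 [126. 168.] [ 499.  -522.    30.4]
strap_eye 0.87 [172. 238.] [ 442.4 -201.8    8.3]
strap_eye 0.77 [130. 187.] [ 443.1 -488.2   -1.4]
strap_eye 0.71 [250
[... 436 characters left out ...]
3. 306.] [ 496.9 -176.3   31.7]
strap_lug 0.9 [192. 426.] [ 500.5 -530.    35. ]
strap_lug 0.79 [192. 308.] [ 497.  -180.2   34.6]
strap_lug 0.55 [253. 199.] [320.1 138.6  34.5]
strap_eye 0.79 [281. 353.] [ 234.1 -315.3    8.3]
strap_eye 0.76 [207. 320.] [ 456.  -220.4    6.1]
strap_eye 0.75 [211. 409.] [ 444.1 -489.8    1.4]
plain_bar 0.91 [182. 357.] [ 529.2 -331.8   11.2]
plain_bar 0.75 [210. 319.] [ 444.9 -218.3    0.9]
jig 0.92 [180. 219.] [536.8  84.1  10.8]
post_seat 0.75 [182. 238.] [529.8  25.9  19.6]
strap_place 0.85 [181. 202.] [532.  133.5  20. ]
strap_place 0.27 [120. 353.] [ 715.5 -318.5   25.2]
nose 0.75 [182. 205.] [530.  126.8  18.8]
nose 0.47 [184. 197.] [522.3 150.5   9.9]
```

```bash
python3 - <<'E'
import cv2
a=cv2.imread("pics/top0.png");
cv2.imwrite("pics/top0b.png",cv2.resize(a[90:320,150:460],(800,594),interpolation=cv2.INTER_CUBIC))
E
```

```text
(no output)
```

View pics/top0b.png

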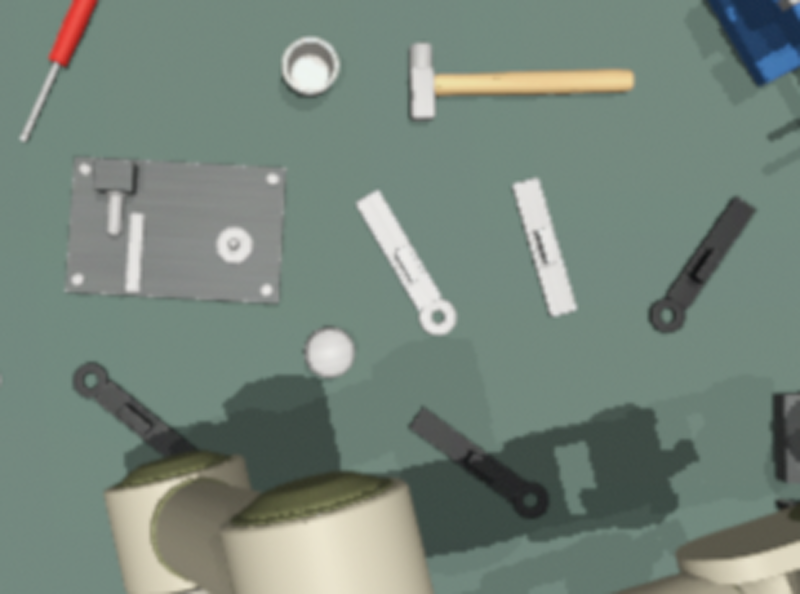

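View pics/scene0.png

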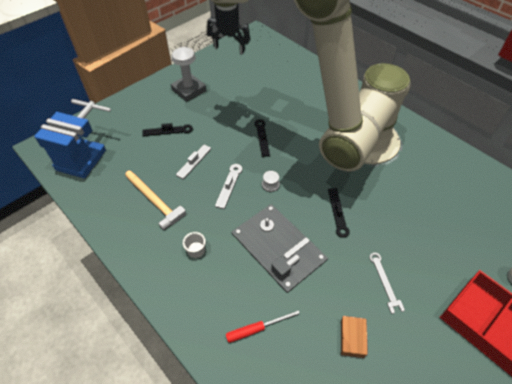

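The candidates shaped like the strap, in top picture pixels (col,row):
- Bright bar with an eye at about (308,192), eye at (320,213). It fits: bare steel, eye, lug.
- Bright bar with square ends at (361,186). This is plain_bar.
- Black straps at (422,192), (336,268) and (199,253), which are not meant.

The jig sits at about (219,180), post to the right, stop at upper left. Next I'll measure and confirm in a crop.

```bash
cat > m.py <<'E'
from h import *
def cloud(p):
    K=p["camera_matrix"];R=np.array(p["R"]);t=np.array(p["t"])
    v,u=np.mgrid[:384,:512];z=p["z_map"]
    P=np.stack([(u-K[0,2])/K[0,0]*z,(v-K[1,2])/K[1,1]*z,z],-1)-t
    W=P@R; W[z<=0]=np.nan
    return W
def rect(pts):
    r=cv2.minAreaRect(pts[:,:2].astype(np.float32));return [np.round(r[0],1),np.round(r[1],1),round(r[2],2)]
E
python3 - <<'E'
from m import *
for n in("top","scene"):
    p=capture(n);W=cloud(p);br=p["color"].min(-1)>140
    x,y,z=W[...,0],W[...,1],W[...,2]
    print(n)
    roi=(x>420)&(x<590)&(y>-260)&(y<-110)
    bar=roi&br&(z>5)&(z<14); bar|=roi&(z>28)&(z<40)
    P=W[bar];print("strap n",len(P),"rect",rect(P),"z",np.median(P[:,2]))
    # free portion far from eye
    c,v=cv2.PCACompute(P[:,:2].astype(np.float32),None)[:2];print("pca",c,np.degrees(np.arctan2(v[0,1],v[0,0])))
    L=W[roi&(z>28)&(z<40)];print("lug",len(L),L.mean(0).round(1),rect(L))
    J=(x>420)&(x<660)&(y>-70)&(y<240)
    plate=J&(z>7)&(z<60);A=W[plate];print("jig",len(A),rect(A))
    for nm,lo,hi,m in(("block",50,60,J&(y>100)),("post",38,60,J&(y<80)),("collar",17,24,J&(y<80)),("rest",17,23,J&(y>100)&(x<560)),("nose",27,38,J&(y>100))):
        B=W[m&(z>lo)&(z<hi)]
        if len(B)>3:print(nm,len(B),B.mean(0).round(1),rect(B))
    for q in("strap_lug","strap_eye","post_seat","nose"):
        for o in place_of(p,q)[:2]:
            r,c=o["centre"];h={"strap_lug":35,"strap_eye":0,"post_seat":20,"nose":25}[q]
            print(q,round(o["p"],2),np.round([r,c],1),to_world(p,r,c,h).round(1))
    if n=="top":
        a=p["color"][150:235,170:330];cv2.imwrite("pics/crop1.png",cv2.resize(a,(800,425),interpolation=cv2.INTER_CUBIC))
E
```

```text
top
strap n 531 rect [array([ 501.7, -183.2]), array([183.6,  39. ]), 28.38] z 9.525465538933682
pca [[ 501.68942 -180.89055]] 30.09829
lug 66 [ 499.6 -181.9   34.2] [array([ 499.8, -182.2]), array([38.9, 14.2]), 30.6]
jig 4070 [array([533.7,  77.4]), array([222.3, 289.3]), 1.92]
block 170 [598.7 154.7  53.9] [array([598.6, 154.9]), array([44.8, 34.9]), 85.73]
post 15 [522.3  19.4  45.2] [array([522.5,  18.8]), array([11. , 10.5]), 45.17]
collar 131 [530.8  21.   19.5] [array([540.3,  22.1]), array([110.2, 144.5]), 88.08]
rest 122 [511.  139.3  19.4] [array([515.3, 154.3]), array([93.3, 87.2]), 81.57]
nose 86 [565.  153.9  31.4] [array([576.9, 152.6]), array([29.6, 83.2]), 70.1]
strap_lug 0.93 [192.2 308.6] [ 497.9 -183.4   35. ]
strap_lug 0.83 [255.5 200.5] [311.8 134.1  35. ]
strap_eye 0.89 [215.2 409.6] [ 430.9 -491.8    0. ]
strap_eye 0.85 [284.2 355. ] [ 224.7 -324.     0. ]
post_seat 0.59 [181.6 241.9] [530.4  14.8  20. ]
post_seat 0.44 [222.9 278.2] [407.2 -93.9  20. ]
nose 0.49 [191.6 304.6] [ 500.3 -172.5   25. ]
nose 0.38 [183.4 193.5] [524.3 159.   25. ]
scene
strap n 386 
[... 319 characters left out ...]
), array([44.2, 35.3]), 89.26]
post 18 [524.9  19.2  46.3] [array([523.5,  18.2]), array([9.9, 9.4]), 39.09]
collar 106 [530.5  16.4  19.6] [array([543. ,  18.8]), array([ 95.1, 155.4]), 84.36]
rest 139 [514.7 135.8  19.7] [array([515.3, 150. ]), array([85.3, 96.9]), 70.91]
nose 104 [576.1 159.5  31.7] [array([580. , 162.9]), array([42.9, 84.2]), 75.47]
strap_lug 0.91 [209.2 341. ] [325.8 140.4  35. ]
strap_lug 0.9 [123.5 164.8] [ 501. -535.   35.]
strap_eye 0.81 [172.2 237.6] [ 441.5 -207.4    0. ]
strap_eye 0.76 [125.1 260.2] [ 230.4 -319.8    0. ]
post_seat 0.7 [219.9 266.1] [512.9   5.6  20. ]
post_seat 0.29 [176.2 229.3] [ 483.2 -200.4   20. ]
nose 0.47 [258.2 295.6] [543.3 158.1  25. ]
```

View pics/crop1.png

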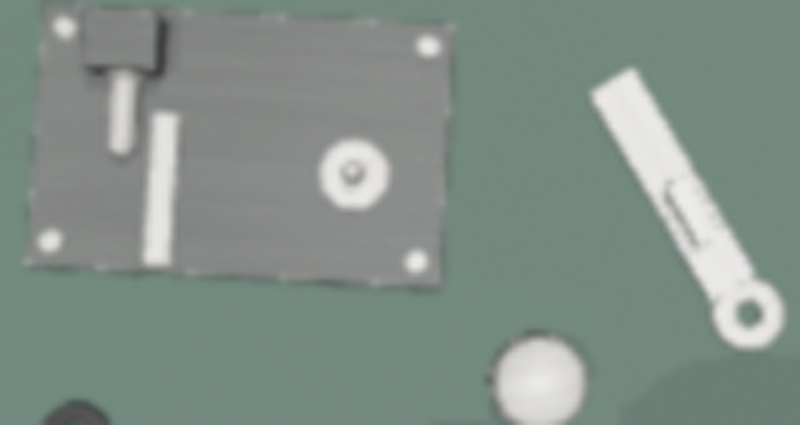

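The crop confirms it. The strap has an eye at crop (750,313), a lug at (690,210) and a free end at (612,80). The jig's post is at (352,173) and its nose tip at (120,152). One refining measurement follows.

```bash
python3 - <<'E'
from m import *
for n in("top","scene"):
    p=capture(n);W=cloud(p);g=p["color"].min(-1)
    K=p["camera_matrix"];R=np.array(p["R"]);t=np.array(p["t"])
    x,y,z=W[...,0],W[...,1],W[...,2]
    print(n)
    # rectified orthographic images at given height, 1mm/px -> use 0.5mm/px
    def ortho(x0,x1,y0,y1,h,s=2):
        X,Y=np.meshgrid(np.arange(x0,x1,1/s),np.arange(y0,y1,1/s),indexing="ij")
        C=np.stack([X,Y,np.full_like(X,h)],-1)@R.T+t
        m=(C@K.T);m=(m[...,:2]/m[...,2:]).astype(np.float32)
        return cv2.remap(p["color"],m[...,0],m[...,1],cv2.INTER_CUBIC)
    def blobs(x0,x1,y0,y1,h,th=150,inv=False):
        o=ortho(x0,x1,y0,y1,h).min(-1);b=((o<th) if inv else (o>th)).astype(np.uint8)
        cs,_=cv2.findContours(b,cv2.RETR_CCOMP,cv2.CHAIN_APPROX_NONE)
        for c in cs:
            if cv2.contourArea(c)>300:
                r=cv2.minAreaRect(c);cx,cy=r[0]
                print("  h",h,"xy",round(x0+cy/2,1),round(y0+cx/2,1),"size",np.round(np.array(r[1])/2,1),"ang",round(r[2],2))
    print("strap+hole");blobs(415,600,-260,-110,10)
    print("collar/post");blobs(480,570,-25,60,20)
    print("rest");blobs(450,570,105,195,20)
    pl=(abs(z-12)<3)&(x>450)&(x<660)&(y>-70)&(y<240);
    k=cv2.connectedComponentsWithStats((((z>8)&(z<70))&(x>440)&(x<660)&(y>-70)&(y<240)).astype(np.uint8))
    i=1+np.argmax(k[2][1:,4]);A=W[k[1]==i];print("jig",rect(A))
    B=W[(z>17)&(z<50)&(abs(x-555)<20)&(abs(y-155)<14)];print("nose",B.mean(0).round(1), B[:,0].min().round(1),rect(B))
E
```

```text
top
strap+hole
  h 10 xy 500.2 -181.0 size [186.8  43.4] ang 59.04
  h 10 xy 439.1 -218.1 size [14.1 13.8] ang 45.0
collar/post
  h 20 xy 522.4 19.4 size [45.6 44.5] ang 45.0
rest
  h 20 xy 551.8 159.8 size [35.5 15.5] ang 90.0
  h 20 xy 513.4 135.0 size [19.6 94.4] ang 3.18
jig [array([540.6,  88.6]), array([250. , 160.2]), 87.05]
nose [555.4 156.8  30.1] 537.0 [array([555.5, 158.1]), array([16.1, 37. ]), 86.76]
scene
strap+hole
  h 10 xy 503.3 -185.1 size [188.  44.] ang 61.64
  h 10 xy 499.8 -186.1 size [46.8 18.9] ang 58.82
  h 10 xy 440.8 -219.2 size [12.7 14.1] ang 45.0
collar/post
  h 20 xy 522.0 17.2 size [43.  43.5] ang 90.0
  h 20 xy 519.8 15.3 size [20.5 12. ] ang 45.0
rest
  h 20 xy 549.1 153.5 size [15.8 41.4] ang 2.94
  h 20 xy 513.4 133.2 size [18.7 93.2] ang 3.07
jig [array([541.3,  86.4]), array([251.8, 162.4]), 87.1]
nose [554.7 157.9  30.6] 535.6 [array([554.8, 156.5]), array([15.7, 38.6]), 85.41]
```

```bash
python3 -m jog '[[[20,22,0],[0,0,0],0],[[50,54,0],[0,0,1],0],[[80,86,-10],[0,0,2],0],[[110,119,-20],[0,0,3],0],[[140,151,-30],[0,0,4],0],[[170,184,-45],[0,0,4],0],[[200,216,-60],[0,0,4],0],[[225,243,-75],[0,0,4],0]]' 60
python3 -m jog '[[[22,24,-15],[0,0,0],0],[[35,38,-30],[0,0,0],0],[[42,45,-50],[0,0,0],0],[[42,45,-70],[0,0,0],0],[[42,45,-85],[0,0,0],0],[[42,45,-95],[0,0,0],0],[[42,45,-100],[0,0,0],0],[[42,45,-100],[0,0,0],0]]'
python3 - <<'E'
from h import *
print(ctrl.tip_extent)
p=capture("scene");c=p["color"][120:250,170:300];cv2.imwrite("pics/a2.png",cv2.resize(c,(600,600),interpolation=cv2.INTER_CUBIC))
print(sensors.sense())
E
```

```text
time_s: 2.17
eef_pos: [446.4, -239.9, 180.6]
ee_rot: [0.001, 0.965, 0.262, 0.0]
force: [0.4, -1.6, -0.3]
grip_width: 0.996
time_s: 2.83
eef_pos: [486.9, -196.6, 80.1]
ee_rot: [-0.0, 0.965, 0.262, -0.0]
force: [-1.1, -0.0, 0.1]
grip_width: 1.001
17.0
{'time_s': 2.8833, 'joints': array([-6.07018855e-01,  5.08947591e-01,  1.69057460e+00, -7.03556569e-06,
        9.41937489e-01,  4.33422468e-01]), 'dq': array([-1.66796483e-05, -1.80155894e-02, -1.42518982e-02,  2.17700790e-03,
        5.15567112e-03, -2.52707148e-04]), 'tau': array([ 4.39410657e-02, -4.34622359e+01, -1.99584818e+01,  7.88835478e-04,
       -7.30775180e-02, -5.79781795e-05]), 'eef_pos': array([ 487.23460588, -196.78576495,   80.95490993]), 'ee_rot': array([5.27397655e-05, 9.65045452e-01, 2.62082566e-01, 4.05807195e-05]), 'force': array([0.54382143, 0.32173411, 0.25964009]), 'wrist_torque': array([ 0.10293386,  0.01499051, -0.01489201]), 'grip_width': 0.9996191608864534}
```

View pics/a2.png

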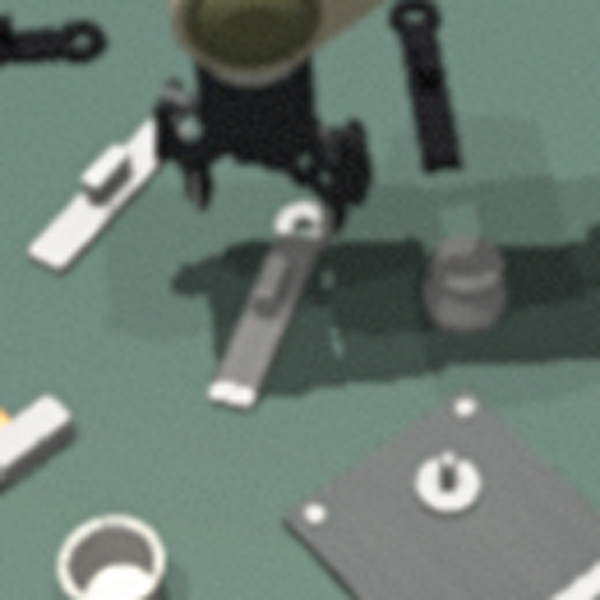

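The gripper is over the strap (at crop (270,290)) and aligned with it. About (13,14.5) mm in xy and -52 mm in z remain.

```bash
python3 -m jog '[[[7,8,0],[0,0,0],0],[[13,14.5,-4],[0,0,0],0],[[13,14.5,-15],[0,0,0],0],[[13,14.5,-27],[0,0,0],0],[[13,14.5,-38],[0,0,0],0],[[13,14.5,-46],[0,0,0],0],[[13,14.5,-51],[0,0,0],0],[[13,14.5,-52],[0,0,0],0]]' 60
python3 -m jog '[[[0,0,0],[0,0,0],0.4],[[0,0,0],[0,0,0],0.6],[[0,0,0],[0,0,0],0.7],[[0,0,0],[0,0,0],0.8],[[0,0,0],[0,0,0],0.9],[[0,0,0],[0,0,0],1],[[0,0,0],[0,0,0],1],[[0,0,0],[0,0,0],1]]' 60
```

```text
time_s: 3.55
eef_pos: [499.8, -181.9, 27.6]
ee_rot: [-0.001, 0.965, 0.262, -0.001]
force: [0.0, -0.5, 0.0]
grip_width: 1.0
time_s: 4.22
eef_pos: [500.3, -182.1, 29.1]
ee_rot: [0.0, 0.965, 0.262, 0.0]
force: [-1.5, 0.9, 4.0]
grip_width: 0.152
```

```bash
python3 -m jog '[[[0,0,3],[0,0,0],1],[[0,0,12],[0,0,0],1],[[0,0,25],[0,0,0],1],[[0,0,40],[0,0,0],1],[[0,0,55],[0,0,0],1],[[0,0,68],[0,0,0],1],[[0,0,76],[0,0,0],1],[[0,0,80],[0,0,0],1]]' 120
python3 -m jog '[[[0,6,0],[0,0,3],1],[[1,20,0],[0,0,8],1],[[2,40,0],[0,0,14],1],[[3,60,0],[0,0,20],1],[[4,80,0],[0,0,26],1],[[5,100,0],[0,0,32],1],[[6,120,0],[0,0,38],1],[[7,138,0],[0,0,43],1]]'
python3 -m jog '[[[1,18,0],[0,0,5],1],[[2,38,0],[0,0,9],1],[[3,58,0],[0,0,13],1],[[4,78,0],[0,0,17],1],[[5,98,0],[0,0,20],1],[[6,114,0],[0,0,22],1],[[6.5,126,0],[0,0,23.3],1],[[6.6,132,0],[0,0,23.6],1]]'
python3 -m jog '[[[0,0,0],[0,0,0],1],[[0,0,0],[0,0,0],1],[[0,0,0],[0,0,0],1],[[0,0,0],[0,0,0],1],[[0,0,0],[0,0,0],1],[[0,0,0],[0,0,0],1],[[0,0,0],[0,0,0],1],[[0,0,0],[0,0,0],1]]'
python3 - <<'E'
from m import *
print(sensors.sense())
for n in("scene","top"):
    p=capture(n);np.savez(f"{n}3.npz",**{k:np.array(p[k]) for k in("color","z_map","camera_matrix","R","t")})
    for q in("strap_eye","post_seat"):
        for o in place_of(p,q)[:3]:
            r,c=o["centre"];print(n,q,round(o["p"],2),np.round([r,c]),to_world(p,r,c).round(1))
    a=p["color"][160:310,200:350] if n=="scene" else p["color"][120:240,160:280]
    cv2.imwrite(f"pics/{n}3.png",cv2.resize(a,(400,400),interpolation=cv2.INTER_CUBIC))
cv2.imwrite("pics/both3.png",np.hstack([cv2.imread("pics/scene3.png"),cv2.imread("pics/top3.png")]))
E
```

```text
time_s: 4.88
eef_pos: [500.4, -182.2, 109.9]
ee_rot: [0.0, 0.965, 0.262, 0.0]
force: [-0.6, 0.6, -2.9]
grip_width: 0.14
time_s: 5.55
eef_pos: [506.7, -42.8, 108.2]
ee_rot: [-0.001, 0.8, 0.6, -0.0]
force: [-0.3, -1.2, -3.3]
grip_width: 0.134
time_s: 6.22
eef_pos: [513.4, 89.2, 108.3]
ee_rot: [-0.0, 0.662, 0.75, -0.0]
force: [0.2, -0.9, -2.4]
grip_width: 0.137
time_s: 6.88
eef_pos: [513.8, 87.8, 108.7]
ee_rot: [-0.0, 0.663, 0.749, -0.0]
force: [-0.6, 0.3, -2.8]
grip_width: 0.137
{'time_s': 6.8833, 'joints': array([-5.57314913e-02,  4.59620894e-01,  1.68213739e+00,  7.46596849e-06,
        9.99868030e-01, -1.77695665e-01]), 'dq': array([ 0.00218718,  0.00016058, -0.00108355, -0.00050843, -0.00051565,
       -0.00054944]), 'tau': array([-6.98558986e-02, -4.51867962e+01, -2.26207513e+01, -1.65299635e-02,
       -2.69937969e-03,  8.50352603e-05]), 'eef_pos': array([513.75308953,  87.82044058, 108.71183764]), 'ee_rot': array([-1.51547483e-05,  6.62699774e-01,  7.48885178e-01, -7.97100875e-06]), 'force': array([-0.63011079,  0.32970906, -2.75425271]), 'wrist_torque': array([ 0.07622469, -0.02598985,  0.01529122]), 'grip_width': 0.13650017026829006}
scene strap_eye 0.93 [131. 186.] [ 454.9 -476.8    7.1]
scene strap_eye 0.85 [214. 268.] [527.2  25.8  87.2]
scene strap_eye 0.77 [126. 262.] [ 232.1 -305.7    7. ]
scene post_seat 0.75 [224. 265.] [529.1  18.8  30. ]
scene post_seat 0.62 [257. 296.] [542.2 157.8  31.6]
top strap_eye 0.84 [210. 410.] [ 4.451e+02 -4.930e+02  1.000e-01]
top strap_eye 0.76 [281. 354.] [ 236.1 -318.9    9.8]
top strap_eye 0.66 [181. 240.] [533.3  21.3  21.2]
top post_seat 0.69 [180. 239.] [528.   20.7  87.4]
```

View pics/both3.png

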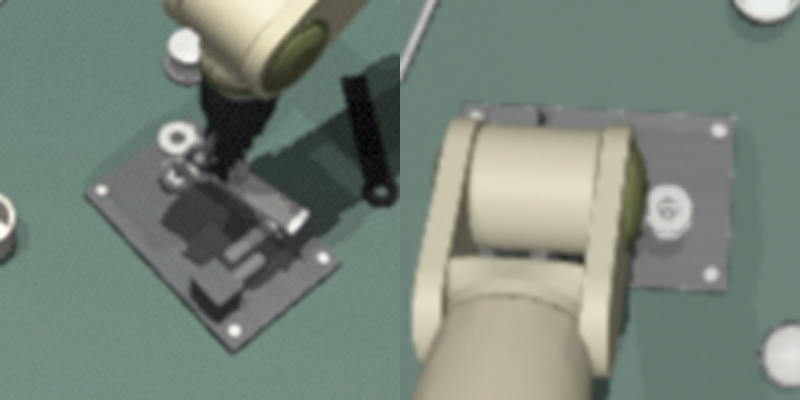

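The eye, at left view (178,137), hangs just over the collar and post. In the right (top) view it is at (668,210), nearly concentric with the post. I'll measure the offset.

```bash
python3 - <<'E'
from m import *
for n in("scene","top"):
    p=dict(np.load(f"{n}3.npz"));W=cloud(p);x,y,z=W[...,0],W[...,1],W[...,2]
    near=(abs(x-522)<45)&(abs(y-18)<40)
    B=W[near&(z>78)&(z<98)&(y<45)]
    print(n,"eye n",len(B),"z",np.median(B[:,2]).round(1), "x range",np.percentile(B[:,0],[1,99]).round(1),"ymin",np.percentile(B[:,1],1).round(1))
    # circle fit on outer boundary at y<centre via ortho picture
    K=p["camera_matrix"];R=p["R"];t=p["t"]
    for h,nm in((89,"eye"),(50,"posttip")):
        s=4;X,Y=np.meshgrid(np.arange(485,565,1/s),np.arange(-20,60,1/s),indexing="ij")
        C=np.stack([X,Y,np.full_like(X,h)],-1)@R.T+t;m=C@K.T;m=(m[...,:2]/m[...,2:]).astype(np.float32)
        o=cv2.remap(p["color"],m[...,0],m[...,1],cv2.INTER_CUBIC)
        cv2.imwrite(f"pics/o_{n}_{nm}.png",o)
a=[cv2.resize(cv2.imread(f"pics/o_{n}_{m}.png"),(390,290) if 0 else (300,300)) for n in("scene","top") for m in("eye","posttip")]
cv2.imwrite("pics/o.png",np.vstack([np.hstack(a[:2]),np.hstack(a[2:])]))
E
```

```text
scene eye n 149 z 88.4 x range [505.4 544.4] ymin -2.4
top eye n 148 z 88.1 x range [503.4 543.4] ymin -3.2
```

View pics/o.png

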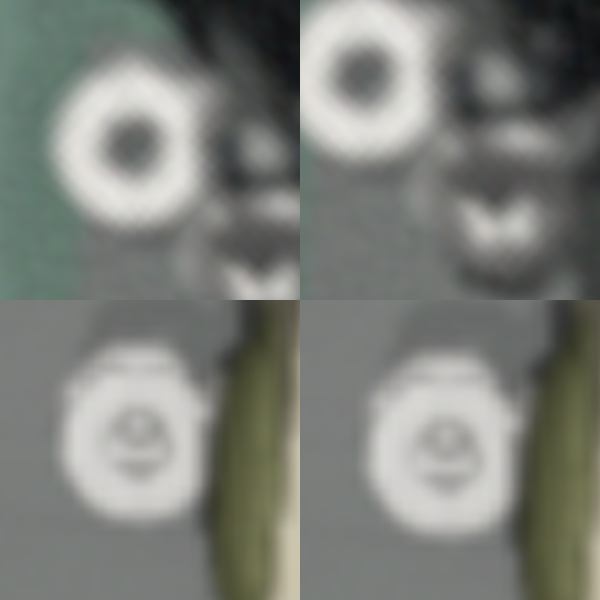

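```bash
python3 -m jog '[[[-0.5,1,-2],[0,0,0],1],[[-1,2,-6],[0,0,0],1],[[-1.3,2.2,-11],[0,0,0],1],[[-1.3,2.2,-16],[0,0,0],1],[[-1.3,2.2,-20],[0,0,0],1],[[-1.3,2.2,-23],[0,0,0],1],[[-1.3,2.2,-24],[0,0,0],1],[[-1.3,2.2,-24],[0,0,0],1]]'
python3 - <<'E'
from m import *
a=[]
for n in("scene","top"):
    p=capture(n);W=cloud(p);x,y,z=W[...,0],W[...,1],W[...,2]
    K=p["camera_matrix"];R=np.array(p["R"]);t=np.array(p["t"])
    B=W[(abs(x-522)<45)&(z>58)&(z<75)&(y<45)&(y>-20)];print(n,np.median(B[:,2]),np.percentile(B[:,0],[1,99]).round(1),np.percentile(B[:,1],1).round(1))
    for h in(65,50):
        s=5;X,Y=np.meshgrid(np.arange(492,552,1/s),np.arange(-10,50,1/s),indexing="ij")
        C=np.stack([X,Y,np.full_like(X,h)],-1)@R.T+t;m=C@K.T;m=(m[...,:2]/m[...,2:]).astype(np.float32)
        a.append(cv2.remap(p["color"],m[...,0],m[...,1],cv2.INTER_CUBIC))
        cv2.putText(a[-1],f"{n}{h}",(5,15),0,.5,(0,0,255),1)
cv2.imwrite("pics/o2.png",np.vstack([np.hstack(a[:2]),np.hstack(a[2:])]))
print(sensors.sense()["eef_pos"])
E
```

```text
time_s: 7.85
eef_pos: [512.4, 90.1, 84.4]
ee_rot: [-0.0, 0.663, 0.749, -0.0]
force: [-0.3, 0.2, -2.9]
grip_width: 0.137
scene 64.21819698889645 [503.1 542.4] -1.0
top 63.81374419485655 [502.1 540.1] 0.5
[512.5620365   90.11719682  84.82175812]
```

View pics/o2.png

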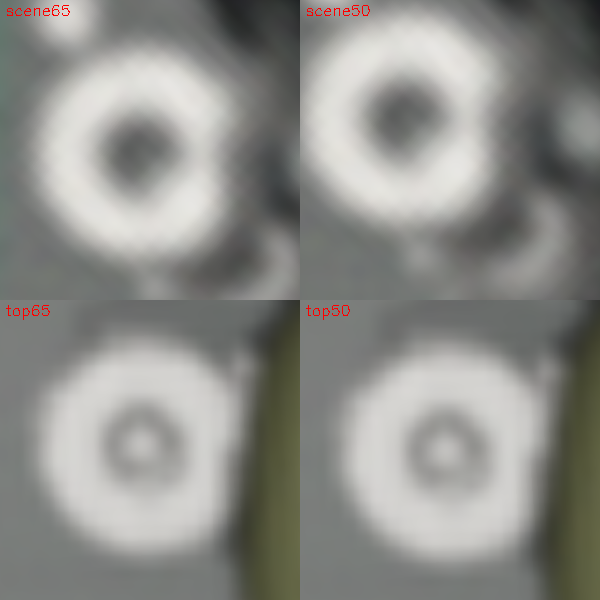

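The post tip sits inside the eye hole: in the top view the dot is at (445,452) and the hole centre at (443,445). About (+0.8,+0.5) mm remains, which is within the 2 mm clearance. I'll lower slowly.

```bash
python3 -m jog '[[[0.8,0.5,-1],[0,0,0],1],[[0.8,0.5,-3],[0,0,0],1],[[0.8,0.5,-5],[0,0,0],1],[[0.8,0.5,-7],[0,0,0],1],[[0.8,0.5,-9],[0,0,0],1],[[0.8,0.5,-10],[0,0,0],1],[[0.8,0.5,-11],[0,0,0],1],[[0.8,0.5,-11],[0,0,0],1]]'
```

```text
time_s: 8.62
eef_pos: [513.2, 90.6, 73.5]
ee_rot: [-0.0, 0.663, 0.749, -0.0]
force: [0.4, -0.0, -3.7]
grip_width: 0.131
```

Underside is now about 44.5 mm with no contact force, so I'll continue.

```bash
python3 -m jog '[[[0,0,-1],[0,0,0],1],[[0,0,-3],[0,0,0],1],[[0,0,-5],[0,0,0],1],[[0,0,-7],[0,0,0],1],[[0,0,-9],[0,0,0],1],[[0,0,-11],[0,0,0],1],[[0,0,-12],[0,0,0],1],[[0,0,-12],[0,0,0],1]]'
```

```text
time_s: 9.28
eef_pos: [513.1, 90.7, 61.4]
ee_rot: [-0.0, 0.663, 0.749, -0.0]
force: [0.2, 0.2, -2.8]
grip_width: 0.136
```

```bash
python3 -m jog '[[[0,0,-1],[0,0,0],1],[[0,0,-3],[0,0,0],1],[[0,0,-5],[0,0,0],1],[[0,0,-7],[0,0,0],1],[[0,0,-8],[0,0,0],1],[[0,0,-9],[0,0,0],1],[[0,0,-10],[0,0,0],1],[[0,0,-10],[0,0,0],1]]'
python3 -m jog '[[[0,0,-0.5],[0,0,0],1],[[0,0,-1],[0,0,0],1],[[0,0,-1.5],[0,0,0],1],[[0,0,-1.5],[0,0,0],1],[[0,0,-2],[0,0,0],1],[[0,0,-2],[0,0,0],1],[[0,0,-2],[0,0,0],1],[[0,0,-2],[0,0,0],1]]'
```

```text
time_s: 9.95
eef_pos: [513.2, 90.6, 51.6]
ee_rot: [-0.0, 0.663, 0.749, -0.0]
force: [-0.6, -0.8, -3.7]
grip_width: 0.134
time_s: 10.62
eef_pos: [513.3, 90.6, 49.7]
ee_rot: [-0.0, 0.663, 0.749, -0.0]
force: [0.3, -0.5, -3.6]
grip_width: 0.137
```

```bash
python3 -m jog '[[[0,0,-0.3],[0,0,0],1],[[0,0,-0.5],[0,0,0],1],[[0,0,-0.7],[0,0,0],1],[[0,0,-1],[0,0,0],1],[[0,0,-1],[0,0,0],1],[[0,0,-1],[0,0,0],1],[[0,0,-1],[0,0,0],1],[[0,0,-1],[0,0,0],1]]'
python3 - <<'E'
from m import *
print(sensors.sense()["force"],sensors.sense()["wrist_torque"])
for n in("scene","top"):
    p=capture(n);W=cloud(p);x,y,z=W[...,0],W[...,1],W[...,2]
    for lo,hi,nm in((-5,12,"eye"),(125,185,"free")):
        B=W[(abs(x-515)<28)&(y>lo)&(y<hi)&(z>24)&(z<40)];print(n,nm,len(B),np.median(B,0).round(1) if len(B) else "")
    if n=="scene":cv2.imwrite("pics/s5.png",cv2.resize(p["color"][180:290,220:350],(780,600),interpolation=cv2.INTER_CUBIC)[:600])
E
```

```text
time_s: 11.28
eef_pos: [513.3, 90.6, 49.3]
ee_rot: [0.0, 0.663, 0.749, 0.0]
force: [-2.4, 0.2, 6.3]
grip_width: 0.138
[-2.42740099  0.24249797  6.28202716] [-0.01474053  0.5741133   0.04881679]
scene eye 27 [527.1   5.6  30.8]
scene free 211 [509.2 154.4  29.7]
top eye 41 [522.4   7.8  29.6]
top free 0
```

View pics/s5.png

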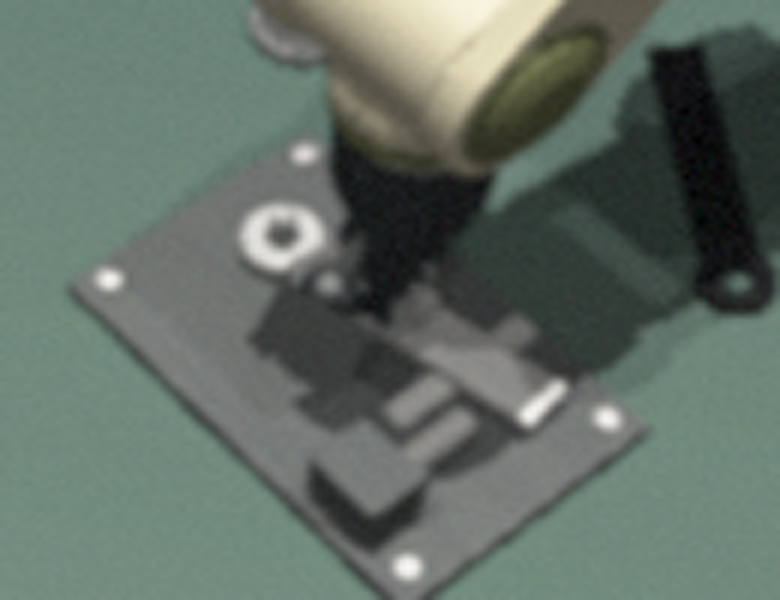

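The strap is seated: the eye at (280,235) is over the post, the bar lies on the rest bar (both ends with top at about 30 mm), and the free end (540,400) is on the robot's side of the nose (430,440). I'll ease the down-force and swing 4° about the post.

```bash
python3 -m jog '[[[0,0,0.4],[0,0,0],1],[[0.6,0,0.4],[0,0,-0.5],1],[[1.2,0.1,0.4],[0,0,-1],1],[[2.4,0.2,0.4],[0,0,-2],1],[[3.7,0.3,0.4],[0,0,-3],1],[[4.9,0.4,0.4],[0,0,-4],1],[[4.9,0.4,0.4],[0,0,-4],1],[[4.9,0.4,0.4],[0,0,-4],1]]'
python3 -c "
from h import *
s=sensors.sense();print(s['force'],s['wrist_torque'])"
```

```text
time_s: 12.05
eef_pos: [518.4, 91.1, 49.3]
ee_rot: [0.0, 0.689, 0.725, 0.0]
force: [-3.1, 1.0, 4.2]
grip_width: 0.135
[-3.14694958  0.95826539  4.1764288 ] [ 0.14951714  0.50982585 -0.07009256]
```

```bash
python3 -m jog '[[[0.4,0,0],[0,0,-0.3],1],[[0.9,0,0],[0,0,-0.7],1],[[1.3,0,0],[0,0,-1.1],1],[[1.8,0,0],[0,0,-1.5],1],[[2.4,0.1,0],[0,0,-2],1],[[3.0,0.1,0],[0,0,-2.5],1],[[3.0,0.1,0],[0,0,-2.5],1],[[3.0,0.1,0],[0,0,-2.5],1]]'
python3 -c "
from h import *
s=sensors.sense();print(s['force'],s['wrist_torque'])"
```

```text
time_s: 12.72
eef_pos: [520.6, 91.2, 49.3]
ee_rot: [-0.001, 0.704, 0.71, -0.001]
force: [-7.9, 0.2, 8.9]
grip_width: 0.136
[-7.89511708  0.22688459  8.87367283] [0.08251876 1.23487774 0.33699692]
```

```bash
python3 -m jog '[[[0.4,0,0],[0,0,-0.3],1],[[0.9,0,0.1],[0,0,-0.7],1],[[1.3,0,0.2],[0,0,-1.1],1],[[1.8,0,0.3],[0,0,-1.5],1],[[2.4,0,0.4],[0,0,-2],1],[[3.1,0,0.4],[0,0,-2.5],1],[[3.1,0,0.4],[0,0,-2.5],1],[[3.1,0,0.4],[0,0,-2.5],1]]'
python3 - <<'E'
from m import *
s=sensors.sense();print(s['force'],s['wrist_torque'])
p=capture("scene");W=cloud(p);cv2.imwrite("pics/s6.png",cv2.resize(p["color"][200:290,230:350],(800,600),interpolation=cv2.INTER_CUBIC))
E
```

```text
time_s: 13.38
eef_pos: [522.9, 91.5, 49.3]
ee_rot: [-0.001, 0.719, 0.695, -0.001]
force: [-9.9, 1.7, 9.8]
grip_width: 0.137
[-9.87217819  1.70057777  9.76558452] [0.35144932 1.67322074 0.61684157]
```

View pics/s6.png

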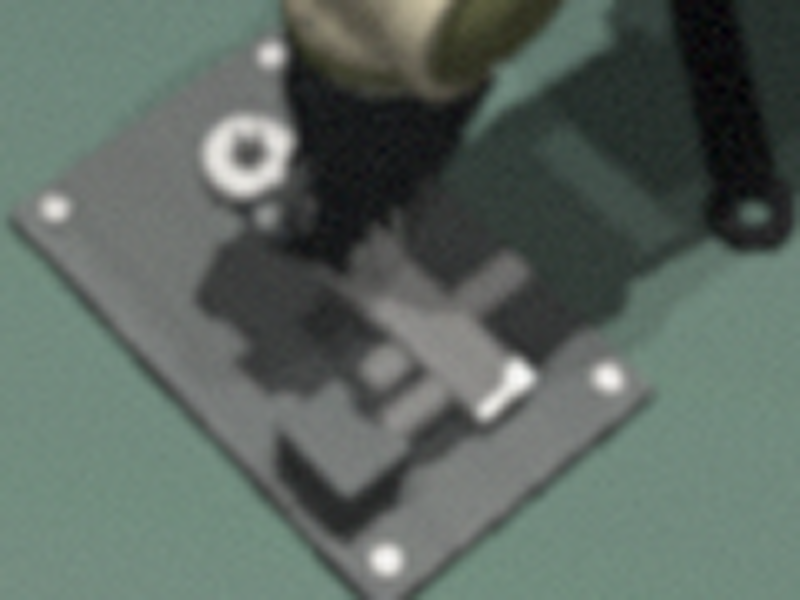

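The strap lies along the jig, the nose (410,400) is being compressed, and the eye is on the post at (248,155). Estimated push is about 8 N. I'll nudge it a bit further and measure the strap-face to block gap, which should be about 36 mm at 13–14 mm press.

```bash
python3 -m jog '[[[0.3,0,0.1],[0,0,-0.2],1],[[0.6,0,0.2],[0,0,-0.5],1],[[0.9,0,0.3],[0,0,-0.7],1],[[1.2,0,0.3],[0,0,-1],1],[[1.5,0,0.3],[0,0,-1.2],1],[[1.5,0,0.3],[0,0,-1.2],1],[[1.5,0,0.3],[0,0,-1.2],1],[[1.5,0,0.3],[0,0,-1.2],1]]'
cat > g.py <<'E'
from m import *
s=sensors.sense();print(s['force'].round(2),s['wrist_torque'].round(3),s['eef_pos'].round(1),np.degrees(2*np.arctan2(s['ee_rot'][2],s['ee_rot'][1])).round(2))
th=np.radians(-3.0);Rj=np.array([[np.cos(th),-np.sin(th)],[np.sin(th),np.cos(th)]])
for k in range(2):
    p=capture("scene");W=cloud(p)
    blk=W[(abs(W[...,2]-55)<4)&(abs(W[...,0]-600)<30)&(abs(W[...,1]-155)<30)]
    bc=np.array(cv2.minAreaRect(blk[:,:2].astype(np.float32))[0])
    J=(W[...,:2]-bc)@Rj+[55,70]   # jig coordinates anchored on the block
    for lo,hi in((62,78),(78,92)):
        m=(abs(W[...,2]-30)<3)&(J[...,1]>lo)&(J[...,1]<hi)&(abs(J[...,0]+12)<35)
        q=J[m][:,0];print(lo,len(q),"x",np.percentile(q,[2,50,98]).round(1),"z",np.median(W[...,2][m]).round(1))
    e=(abs(W[...,2]-30)<3)&(abs(J[...,0]+15)<25)&(J[...,1]<-75)&(J[...,1]>-95);q=J[e];print("eye",len(q),np.percentile(q[:,0],[2,98]).round(1),q[:,1].min().round(1))
E
python3 g.py
```

```text
time_s: 14.1
eef_pos: [523.9, 91.7, 49.3]
ee_rot: [-0.002, 0.726, 0.688, -0.002]
force: [-10.5, 2.9, 7.9]
grip_width: 0.135
[-10.53   2.92   7.86] [0.462 1.844 0.675] [523.9  91.7  49.3] 86.9
62 84 x [-30.8  -7.5  21.8] z 30.7
78 47 x [-31.  -16.5  -2. ] z 30.1
eye 24 [-32.   -0.1] -89.1
62 82 x [-32.1  -6.8  22.3] z 29.9
78 48 x [-30.7 -17.8  -2.9] z 29.4
eye 23 [-30.6   0.6] -88.1
```

```bash
python3 -m jog '[[[0.3,0,0],[0,0,-0.2],1],[[0.6,0,0],[0,0,-0.4],1],[[0.9,0,0],[0,0,-0.6],1],[[1.2,0,0],[0,0,-0.8],1],[[1.5,0,0],[0,0,-1],1],[[1.7,0,0],[0,0,-1],1],[[1.7,0,0],[0,0,-1],1],[[1.7,0,0],[0,0,-1],1]]'
python3 g.py
```

```text
time_s: 14.87
eef_pos: [525.0, 91.8, 49.3]
ee_rot: [-0.002, 0.732, 0.681, -0.002]
force: [-14.7, 3.6, 10.5]
grip_width: 0.137
[-14.66   3.64  10.47] [0.518 2.398 0.838] [525.   91.8  49.3] 85.92
62 81 x [-29.9  -6.   21. ] z 29.7
78 44 x [-29.6 -15.   -1. ] z 29.6
eye 20 [-32.    0.3] -88.0
62 85 x [-29.7  -5.7  19.7] z 29.8
78 44 x [-29.7 -14.3   2.8] z 29.6
eye 26 [-32.2  -0.8] -88.9
```

```bash
python3 -m jog '[[[0.2,0,0],[0,0,-0.1],1],[[0.4,0,0],[0,0,-0.2],1],[[0.6,0,0],[0,0,-0.3],1],[[0.7,0,0],[0,0,-0.4],1],[[0.7,0,0],[0,0,-0.4],1],[[0.7,0,0],[0,0,-0.4],1],[[0.7,0,0],[0,0,-0.4],1],[[0.7,0,0],[0,0,-0.4],1]]'
python3 -m jog '[[[0,0,0],[0,0,0],1],[[0,0,0],[0,0,0],1],[[0,0,0],[0,0,0],1],[[0,0,0],[0,0,0],1],[[0,0,0],[0,0,0],1],[[0,0,0],[0,0,0],1],[[0,0,0],[0,0,0],1],[[0,0,0],[0,0,0],1]]'
python3 g.py
python3 - <<'E'
from h import *
p=capture("scene");cv2.imwrite("pics/s7.png",cv2.resize(p["color"][200:290,230:350],(800,600),interpolation=cv2.INTER_CUBIC))
E
```

```text
time_s: 15.63
eef_pos: [525.5, 91.9, 49.4]
ee_rot: [-0.003, 0.734, 0.679, -0.003]
force: [-15.0, 4.7, 11.4]
grip_width: 0.134
time_s: 16.3
eef_pos: [525.5, 91.9, 49.3]
ee_rot: [-0.003, 0.734, 0.679, -0.003]
force: [-15.1, 3.5, 12.2]
grip_width: 0.136
[-15.09   3.46  12.2 ] [0.581 2.563 0.859] [525.5  91.9  49.3] 85.53
62 67 x [-26.5  -4.3  21.4] z 29.8
78 44 x [-27.8 -14.2   0.5] z 30.0
eye 21 [-32.3  -1.9] -88.5
62 74 x [-27.1  -3.   21.4] z 30.7
78 43 x [-28.1 -15.6  -0.2] z 29.3
eye 19 [-31.2   0. ] -88.0
```

View pics/s7.png

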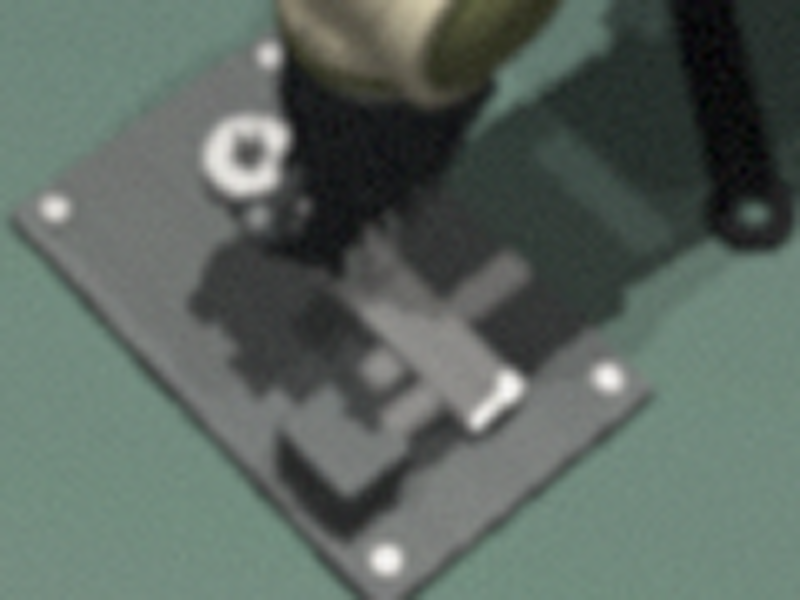

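The strap lies flat with the eye on the post at (248,155) and holds the nose (410,400) pressed in by about 13 mm. Readings are steady between calls, so I'll hand in.

```bash
python3 -c "
from rig import ctrl
print(ctrl.finish_job())"
```

```text
the job is handed in; nothing more can be done
None
```

I picked up the bare-steel strap with the eye by its lug and lowered the eye over the jig's post. I then swung its free end onto the sprung nose in small steps. I handed the job in at about 16.5 s, with the strap still gripped and pushing on the nose.

**Last checks:**
- **Seating:** the strap lies flat, with its top at about 30 mm at both the eye and the free end. The picture shows the eye on the post.
- **Press and push:** pose geometry puts the nose about 13 mm in, which is roughly 10 N on its spring. The depth picture suggested about 12–13 mm, with 1–2 mm of uncertainty.
- **Steadiness:** the wrist force held at about 15 N along x over a 0.7 s dwell.

**Disagreement:** the wrist readings alone suggest a push of about 12 N, a little more than the geometry. I put the difference down to friction from about 15 N of downward hold and some reaction at the post. I could not see the nose's travel directly.

I did not touch the other things on the bench.

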